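# Fill the missing size in the die tray

### The arm

A 7-joint arm with a two-finger parallel gripper is mounted at the origin on the work surface. World frame = base frame: x ahead of the robot, y to its left, z up, the work surface at z = 0. Lengths are in m, angles in rad, forces in N, time in s.
With the tool pointing down it reaches from about 0.4 to 0.875 m from the base axis. Payload 4.4 kg.
Tool frame: the origin (TCP) lies at the very end of the fingers, on their centre line; the grasp point (between the pads) lies 19 mm behind it; z points along the fingers, y is the direction in which the jaws open and shut (so a half turn about z gives the same grasp; the last joint's range is limited). The gripper opens to 85 mm and grips with 20 to 120 N. Pads are 22 mm wide; open, the fingers measure 114 mm over their backs; the gripper's body (76 mm by 85 mm) begins 54 mm behind the grasp point. The pads swing forward as they close: fully open they stand 13 mm farther back than shut.
Start: joints at [-1.175, 0.628, 0.038, 1.517, -0.027, 0.996, -0.02], TCP at [0.29, 0.582, 0.231] pointing down, gripper open.
Joint ranges: [-3.06, 3.06], [-0.37, 2.12], [-1.25, 1.32], [0.18, 2.47], [-1.1, 4.24], [0.23, 1.98], [-2.94, 2.94]. Speed limits (rad/s): [2.57, 2.57, 3.14, 3.14, 3.14, 3.14, 3.14].

### API

Orientations are given as a rotation vector (axis times angle).
In Python, from rig import r gives the robot as it stands.
- The arm moves only by the shell command python3 -m handwheel 'ROWS' [FORCE]. ROWS is JSON, a list of rows, each a list of 5 numbers: the shift along the world's x, y, z in cm, then the turn about the world's z in degrees, then the finger opening in cm, from 0 to 8.54. In form: [[dx, dy, dz, roll, gripper], ...]. A call has exactly 5 rows; each row is the pose to reach, as a shift and turn from the pose commanded when the call began; what a row does not reach only later rows make up. A row lasts 1/12 s, in which the tool goes at most 41.7 mm and 7.16 degrees, less where a joint would pass 70% of its speed; a pose out of reach is approached as far as the arm can. A call with a gripper value outside its range is refused whole. The fingers move at their own pace and stop on an object; FORCE is the grip in N (left out, the last holds). Time passes only in rows, so rows that repeat a pose let the fingers close, or fill a call up. It gives the time, the measured TCP pose, the force and the opening at its end, in the units of the state.
- r.get_state(): the state, without advancing time (a new reading comes with each control period).
- r.read_camera(name): name is "side" or "top"; returns (picture, depth): 420x560x3 uint8, red, green, blue; 420x560 float32, m along the optical axis (not along the pixel's ray), 0 where there is no reading.
- r.calibration(name): a dict with "fx", "fy", "cx", "cy" (pixels), "pose" (4x4, takes a point from camera to world coordinates). Camera axes: x right, y up, looking along -z (the intrinsics and any distortion apply to the point x, -y, -z); pixel columns grow to the right and rows downward; lengths in m; the calibration is good to about 2 mm. A picture is of the moment at which its call begins. calibration takes no time and is no camera call.
- r.job_done(): hands the job in, once; it reports no verdict.
Trained networks look in the newest picture that a camera, given by its name, has taken for a name from the list of things; names that differ only in an ending like _2 or _b are one class to them, and where a whole thing is asked for, a point or a joint stands for the part that bears it (a point fixed in the world has none). Each returns a list of dicts, best first, with "conf" (0 to 1); they miss things now and then, are a little off and sometimes report something else, mostly with a low value. They report only what shows in the picture. A call takes as long as a camera call. They do not tell look-alikes from the thing itself.
- r.silhouettes(camera, target): "mask" (420x560 bool, what is visible of it) and "rect" ([left, top, width, height] as shares, 0 to 1, of the picture: columns of its width, rows of its height, round what is visible of it).
- r.mark_of(camera, target): "position" ([column, row] as shares, 0 to 1, of the picture: columns of its width, rows of its height: a listed point, or the origin of a listed thing).
The state is a dict: "t": time; "q": joint angles; "joint_velocities": joint speeds; "tau": joint torques, N m; "tool_pos": TCP position; "orientation": TCP orientation; "wrist_force": force on the tool from outside, world axes, zero at the start; "moment": the same for the moment, N m; "finger_gap": finger opening in m.
Only numpy, scipy, OpenCV 4.12 (cv2) and the standard library are available. Lean on these libraries where they do the work, as an engineer would, in place of code of your own. Each camera call takes 0.05 s, during which the arm holds its last target.

### The job

The aluminium die blocks in the bamboo tray stand in a tight row in order of height, but one size is missing in the middle of the row. Open a gap there by sliding the blocks along the tray (do not lift them out), then take the block of the missing height from the bench and lower it into its place: standing upright and square on the tray floor, between its shorter and its taller neighbour. Do not drop it, and leave both neighbours standing in the tray.

Things in the scene. Friction and masses are not known exactly. Their poses are not given: they have to be found in the camera images.
- tray: fixed bamboo tray, 70 (x) by 252 mm (y, its length); origin: centre of its underside. Floor 6 mm up; inside 58 x 240 mm; long lips 14 mm, end walls 30 mm above the bench. Holds a tight row of four loose blocks along y, each 44 (x) by 32 mm (y), 36, 46, 66, 76 mm tall from -y to +y, with about 111 mm of free floor shared between the two ends. A block slid along y pushes the one beyond it.
- block_c (a point): aluminium block, 44 (x) by 32 (y) by 56 mm tall, dark ring on top, dark line round its foot; this point is its centre (28 mm up). It stands loose on the bench, turned by up to 20 degrees, as one of three such blocks; the other two, 36 and 76 mm tall, are spares that stay on the bench. 0.15 to 0.25 kg.
- near_small_c (a point): aluminium block, 44 (x) by 32 (y) by 46 mm tall, dark ring on top, dark line round its foot; this point is its centre (23 mm up). The shorter neighbour of the missing place: second of the row from -y, with the 36 mm block beyond it towards -y.
- near_tall_c (a point): aluminium block, 44 (x) by 32 (y) by 66 mm tall, dark ring on top, dark line round its foot; this point is its centre (33 mm up). The taller neighbour of the missing place: third of the row from -y, touching the 46 mm block at the start, with the 76 mm block beyond it towards +y.
Things that resemble listed ones, but are neither listed nor needed, are in the scene too. Leave any red look-alike of the part that bears near_tall_c alone. Leave any purple look-alike of the part that bears block_c alone.

How it is judged:
By the outcome, as a careful person would: the job done as asked, in the order asked, and still so for the second after the job is handed in, with the robot touching nothing.
It also fails if it takes over 48 s, if anything falls off the work surface, if the arm or the gripper's body presses on something with over 40 N, if the wrist force passes 120 N, or if a joint passes its speed limit or range.

## Working session

There is one attempt and no reset: what is moved stays moved. The work goes in short steps, Python scripts to look and compute and a shell command to move; the robot and the scene stay as the last step left them, time stands still between calls to the robot, and variables do not carry over. Pictures are saved under pics/ and viewed, and the job is handed in when it is done.

```bash
ls; mkdir -p pics; python3 - <<'E'
from rig import r
import cv2,numpy as np
for n in("top","side"):
    p,d=r.read_camera(n); cv2.imwrite(f"pics/{n}0.png",p[...,::-1]); np.savez(f"pics/{n}0.npz",p=p,d=d)
    c=r.calibration(n); print(n,{k:np.round(v,3).tolist() if k=="pose" else v for k,v in c.items()})
s=r.get_state(); print(s)
E
```

```text
pics
top {'fx': 417.3220733680047, 'fy': 417.3220733680047, 'cx': 281.4363984670307, 'cy': 216.05378755899014, 'pose': [[-0.0, 0.994, -0.108, 0.42], [-1.0, -0.001, -0.006, -0.072], [-0.006, 0.108, 0.994, 0.892], [0.0, 0.0, 0.0, 1.0]]}
side {'fx': 420.58766037370145, 'fy': 420.58766037370145, 'cx': 278.7651231977728, 'cy': 214.46213639208224, 'pose': [[0.838, 0.4, -0.372, 0.27], [-0.546, 0.624, -0.559, -0.44], [0.009, 0.672, 0.741, 0.572], [0.0, 0.0, 0.0, 1.0]]}
{'t': 0.1, 'q': array([-1.17480947,  0.62924077,  0.03846752,  1.51826828, -0.02703072,
        0.99632593, -0.02003942]), 'joint_velocities': array([-2.83453833e-05, -2.81033620e-03,  1.73763293e-03, -7.47210559e-04,
       -6.53410765e-05,  1.04158766e-03,  7.91005222e-04]), 'tau': array([ 3.10825264e-03, -5.64527071e+01,  1.23027094e+00, -1.93970132e+01,
        1.11898652e-02,  5.55635270e-03, -7.43594285e-06]), 'tool_pos': array([0.28932999, 0.58142056, 0.23048972]), 'orientation': array([-7.18969570e-01, -3.05781448e+00,  2.63749233e-03]), 'wrist_force': array([-0.39749925,  0.88640481,  0.66689643]), 'moment': array([-0.02131156, -0.02674809,  0.03280945]), 'finger_gap': 0.08504358054342892}
```

View pics/top0.png

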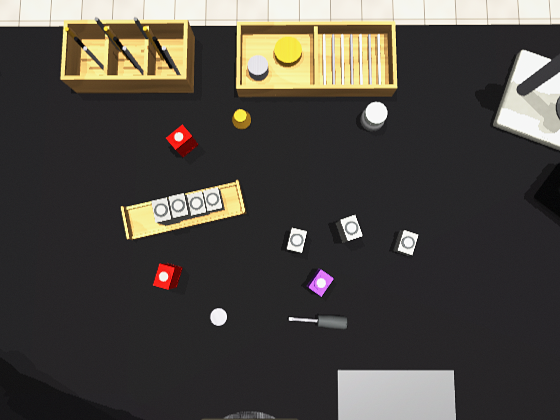

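View pics/side0.png

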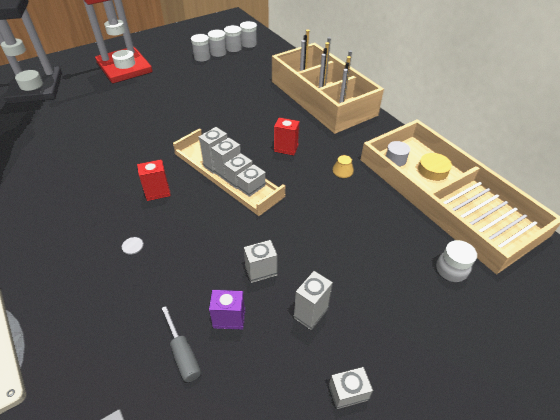

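The top view shows the tray at about (183,209), with its row of blocks from (161,210) to (213,199). The bench blocks are at (297,240), (351,228) and (408,242). From the side view, the one at (297,240) looks like the mid height, so I'll measure it.

```bash
cat > h.py <<'E'
import numpy as np,cv2
from rig import r
def cloud(n,d):
    c=r.calibration(n); v,u=np.mgrid[:420,:560].astype(float)
    X=(u-c["cx"])/c["fx"]*d; Y=-(v-c["cy"])/c["fy"]*d
    P=np.stack([X,Y,-d],-1)@c["pose"][:3,:3].T+c["pose"][:3,3]
    P[d<=0]=np.nan; return P
def proj(n,p):
    c=r.calibration(n); q=(np.asarray(p)-c["pose"][:3,3])@c["pose"][:3,:3]
    return np.array([c["cx"]+c["fx"]*q[0]/-q[2], c["cy"]-c["fy"]*q[1]/-q[2]])
def tops(n,p,d,lo,hi,minpix=40,box=None):
    P=cloud(n,d); z=P[...,2]
    m=((z>lo)&(z<hi))
    if box: m&=(P[...,0]>box[0])&(P[...,0]<box[1])&(P[...,1]>box[2])&(P[...,1]<box[3])
    k,l,st,ce=cv2.connectedComponentsWithStats(m.astype(np.uint8),connectivity=4)
    for i in range(1,k):
        if st[i,4]<minpix: continue
        Q=P[l==i]; rc=cv2.minAreaRect((Q[:,:2]*1000).astype(np.float32))
        print(n,"h%.3f"%np.median(Q[:,2]),"pix",ce[i].round(0),"n",st[i,4],"c",np.round(rc[0],1),"size",np.round(rc[1],1),"ang",round(rc[2],1),"rgb",p[l==i].mean(0).round())
E
python3 - <<'E'
from h import *
for n in("top","side"):
    f=np.load(f"pics/{n}0.npz")
    for h in(36,46,56,66,76,42,52,72,82):
        print('--',h); tops(n,f["p"],f["d"],h/1000-.004,h/1000+.004,60,(.2,.72,-.45,.35))
P=cloud("top",np.load("pics/top0.npz")["d"])
print(np.round(P[195:225:3,213],3)); print(np.round(P[210,130:245:4],3))
E
```

```text
-- 36
top h0.037 pix [407. 242.] n 336 c [ 458.5 -324.7] size [33.  43.6] ang 71.6 rgb [216. 217. 214.]
-- 46
top h0.043 pix [212. 199.] n 202 c [547.6  76.2] size [43.5 33.1] ang 12.2 rgb [203. 203. 199.]
-- 56
top h0.053 pix [195. 203.] n 190 c [537.1 107.7] size [43.5 31.8] ang 16.7 rgb [194. 194. 191.]
top h0.057 pix [296. 240.] n 346 c [462.5 -96.9] size [31.8 43.8] ang 76.9 rgb [220. 221. 219.]
top h0.057 pix [321. 283.] n 363 c [ 377.8 -144.4] size [32.  43.9] ang 54.6 rgb [217. 139. 239.]
-- 66
top h0.066 pix [179. 137.] n 338 c [671.6 142.3] size [33.2 44.1] ang 41.7 rgb [237.  66.  59.]
top h0.067 pix [164. 276.] n 368 c [390.7 165. ] size [32.9 44.2] ang 74.0 rgb [241.  74.  67.]
-- 76
top h0.073 pix [178. 205.] n 177 c [531. 140.] size [40.4 34. ] ang 16.3 rgb [196. 196. 193.]
top h0.077 pix [351. 228.] n 362 c [ 485.7 -203. ] size [44.  32.4] ang 18.3 rgb [217. 218. 216.]
-- 42
top h0.043 pix [212. 199.] n 345 c [547.4  76.3] size [43.9 33. ] ang 12.8 rgb [203. 203. 199.]
-- 52
top h0.051 pix [376. 119.] n 98 c [ 712.5 -265.3] size [14.5 38. ] ang 1.5 rgb [230. 231. 230.
[... 4573 characters left out ...]
.039]
 [0.523 0.08  0.007]
 [0.517 0.08  0.005]
 [0.509 0.078 0.017]
 [0.504 0.081 0.001]]
[[0.53  0.259 0.005]
 [0.53  0.249 0.007]
 [0.53  0.241 0.006]
 [0.53  0.232 0.006]
 [0.53  0.224 0.007]
 [0.53  0.215 0.006]
 [0.521 0.183 0.08 ]
 [0.52  0.174 0.084]
 [0.52  0.166 0.084]
 [0.52  0.159 0.082]
 [0.521 0.154 0.074]
 [0.521 0.146 0.073]
 [0.522 0.139 0.071]
 [0.521 0.129 0.076]
 [0.522 0.123 0.07 ]
 [0.524 0.119 0.051]
 [0.524 0.11  0.054]
 [0.524 0.102 0.054]
 [0.524 0.095 0.051]
 [0.525 0.088 0.044]
 [0.525 0.08  0.045]
 [0.526 0.073 0.037]
 [0.528 0.067 0.023]
 [0.528 0.059 0.016]
 [0.53  0.053 0.004]
 [0.53  0.044 0.005]
 [0.529 0.035 0.009]
 [0.53  0.027 0.005]
 [0.527 0.016 0.031]]
```

```bash
python3 - <<'E'
from h import *
for t in("block_c","near_small_c","near_tall_c","tray"):
  for n in("top","side"):
    for m in r.mark_of(n,t)[:4]: print(t,n,np.round(np.array(m["position"])*[560,420],1),round(m["conf"],2))
p=cv2.imread("pics/top0.png")[165:255,100:260]; cv2.imwrite("pics/crop0.png",cv2.resize(p,None,fx=5,fy=5,interpolation=cv2.INTER_CUBIC))
E
```

```text
block_c top [319.8 280.9] 0.86
block_c top [297.8 240.6] 0.82
block_c side [258.  259.7] 0.71
block_c side [229. 311.] 0.57
near_small_c top [195.4 201.4] 0.93
near_small_c side [239.7 172.2] 0.91
near_tall_c top [184.8 143.6] 0.82
near_tall_c top [168.6 273.9] 0.77
near_tall_c top [182.8 208. ] 0.55
near_tall_c side [153.9 179.9] 0.69
near_tall_c side [286.4 135.5] 0.65
near_tall_c side [225.9 160.5] 0.64
tray top [188.9 209.9] 0.72
tray side [227.1 172.9] 0.93
tray side [241. 173.] 0.57
```

View pics/crop0.png

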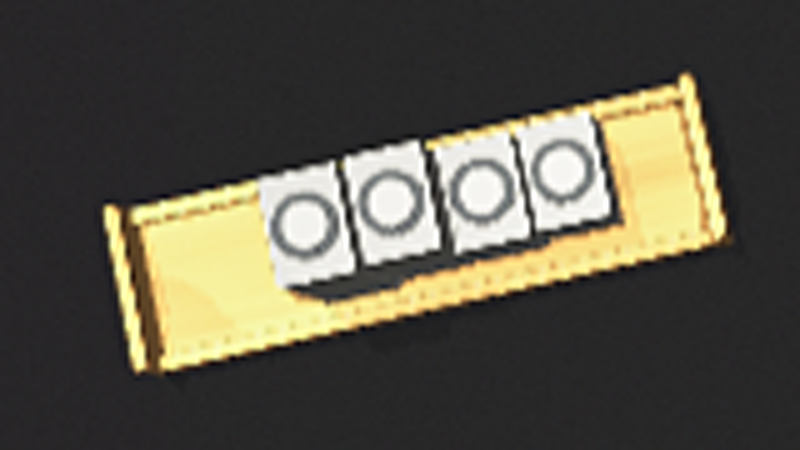

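```bash
python3 - <<'E'
from h import *
for n in("top","side"):
    f=np.load(f"pics/{n}0.npz"); p=f["p"].astype(int); P=cloud(n,f["d"])
    m=(p[...,0]-p[...,2]>35)&(p[...,0]-p[...,1]<70)&(P[...,0]>.44)&(P[...,0]<.62)&(P[...,1]>-.03)&(P[...,1]<.30)&(P[...,2]<.034)
    Q=P[m]; rc=cv2.minAreaRect((Q[:,:2]*1000).astype(np.float32)); print(n,m.sum(),rc)
    e=Q[Q[:,2]>.024]
    for s,g in(("lo",e[e[:,1]<.1]),("hi",e[e[:,1]>.1])): print(s,len(g),cv2.minAreaRect((g[:,:2]*1000).astype(np.float32)), g[:,2].max())
    a=np.deg2rad(14);
# mark-style top centers triangulated check: ring centers, project block heights
def ray(n,px,z):
    c=r.calibration(n); d=c["pose"][:3,:3]@np.array([(px[0]-c["cx"])/c["fx"],-(px[1]-c["cy"])/c["fy"],-1]); o=c["pose"][:3,3]; return o+d*(z-o[2])/d[2]
for px,z in(((161.0,209.6),.082),((178.5,205.4),.072),((196.4,203),.052),((212.6,199.2),.042)): print(np.round(ray("top",px,z),4))
E
```

```text
top 2375 ((530.7183227539062, 146.01577758789062), (78.31486511230469, 263.0874328613281), 13.126649856567383)
lo 99 ((556.1314086914062, 20.026365280151367), (69.47514343261719, 6.0257062911987305), 12.88721752166748) 0.03307812265868615
hi 122 ((512.1765747070312, 228.48927307128906), (67.9537353515625, 81.13418579101562), 21.774581909179688) 0.03331363567159429
side 2024 ((536.5719604492188, 159.15513610839844), (94.71582794189453, 289.8550109863281), 13.135076522827148)
lo 149 ((557.3252563476562, 19.7191219329834), (70.58043670654297, 8.34418773651123), 12.93449878692627) 0.03242576636567174
hi 129 ((490.486083984375, 232.88336181640625), (95.12480926513672, 56.792259216308594), 66.36329650878906) 0.032106812139851004
[0.5212 0.1692 0.082 ]
[0.5308 0.1376 0.072 ]
[0.5384 0.1063 0.052 ]
[0.5477 0.0752 0.042 ]
```

Findings:
- The tray yaw is 13°, and its centre is at about (0.529, 0.140).
- The 66 block is at (0.530, 0.1385), with about 73 mm free on the +y side.
- block_c is at (0.463, −0.097), turned −13°.

I'll grip the 66 block across the tray and slide it 40 mm towards +y.

```bash
python3 -m handwheel '[[1.9,-3.5,0,-6,8],[3.8,-7,0,-12,8],[5.7,-10.5,0,-18,8],[7.6,-14,0,-24,8],[9.5,-17.5,0,-30,8]]' 25
python3 -m handwheel '[[1.9,-3.5,0,-5,8],[3.8,-7,0,-10,8],[5.7,-10.5,0,-15,8],[7.6,-14,0,-20,8],[9.5,-17.5,0,-20.5,8]]'
```

```text
t: 0.92
tool_pos: [0.3852, 0.4053, 0.2316]
orientation: [1.493, 2.764, 0.001]
wrist_force: [0.4, -0.6, -0.3]
finger_gap: 0.0797
t: 1.33
tool_pos: [0.4803, 0.2303, 0.2316]
orientation: [1.959, 2.456, 0.001]
wrist_force: [0.9, -0.4, -0.1]
finger_gap: 0.0805
```

```bash
python3 -m handwheel '[[1.7,-3.1,0,0,8],[3.4,-6.2,0,0,8],[5,-9.2,0,0,8],[5,-9.2,-4,0,8],[5,-9.2,-8,0,8]]'
python3 -m handwheel '[[0,0,-2,0,8],[0,0,-2.8,0,8],[0,0,-2.8,0,8],[0,0,-2.8,0,8],[0,0,-2.8,0,8]]'
python3 - <<'E'
from h import *
for n in("top","side"):
    p,d=r.read_camera(n); np.savez(f"pics/{n}1.npz",p=p,d=d)
    cv2.imwrite(f"pics/{n}1.png",cv2.resize(p[100:250,90:340] if n=="side" else p[150:260,80:260],None,fx=3,fy=3)[...,::-1])
E
```

```text
t: 1.75
tool_pos: [0.5334, 0.1375, 0.1528]
orientation: [1.958, 2.45, 0.009]
wrist_force: [-0.9, 0.9, -1.1]
finger_gap: 0.0798
t: 2.17
tool_pos: [0.531, 0.1404, 0.1249]
orientation: [1.953, 2.458, 0.004]
wrist_force: [1.2, -0.4, 0.4]
finger_gap: 0.0799
```

View pics/side1.png

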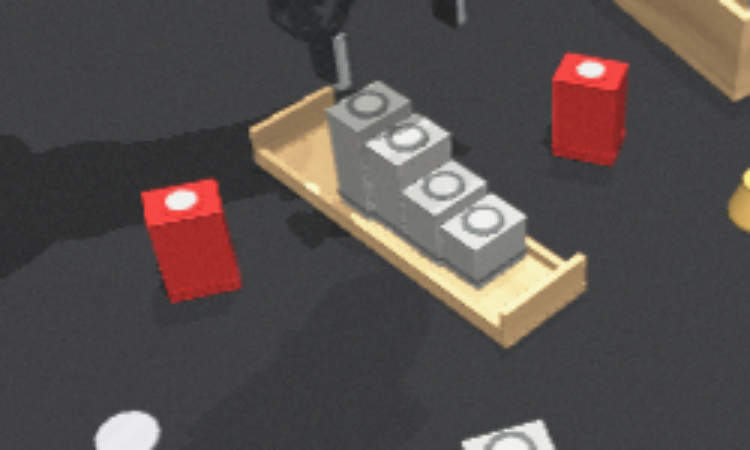

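View pics/top1.png

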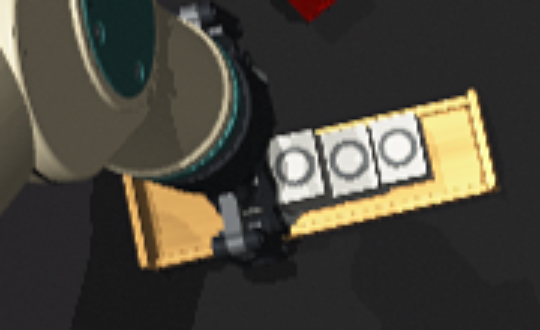

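```bash
python3 - <<'E'
from h import *
s=r.get_state(); print(s["tool_pos"])
t=s["tool_pos"]; v=np.array([.974,.225,0])
for n in("top","side"):
    for k in(-1,1): print(n,proj(n,t+v*.04*k+[0,0,.012]))
E
```

```text
[0.53078637 0.14043239 0.12498117]
top [172.33865996 221.86235042]
top [163.76722716 179.72918435]
side [203.14044665 125.84903729]
side [237.54092596 107.058231  ]
```

```bash
python3 -m handwheel '[[0,0,-3,0,8],[0,0,-6,0,8],[0,0,-8.3,0,8],[0,0,-9.1,0,8],[0,0,-9.1,0,8]]'
python3 -m handwheel '[[0,0,0,0,6],[0,0,0,0,5],[0,0,0,0,4.2],[0,0,0,0,4.2],[0,0,0,0,4.2]]' 25
```

```text
t: 2.68
tool_pos: [0.5288, 0.1399, 0.0314]
orientation: [-1.954, -2.458, 0.003]
wrist_force: [1.4, -0.4, 0.5]
finger_gap: 0.0799
t: 3.1
tool_pos: [0.531, 0.1403, 0.034]
orientation: [1.954, 2.458, 0.004]
wrist_force: [-0.3, 0.4, 6.9]
finger_gap: 0.0436
```

```bash
python3 -m handwheel '[[-0.07,0.29,0,0,4.2],[-0.16,0.68,0,0,4.2],[-0.25,1.07,0,0,4.2],[-0.34,1.46,0,0,4.2],[-0.45,1.95,0,0,4.2]]'
python3 -m handwheel '[[-0.09,0.39,0,0,4.2],[-0.2,0.88,0,0,4.2],[-0.31,1.36,0,0,4.2],[-0.45,1.95,0,0,4.2],[-0.45,1.95,0,0,4.2]]'
python3 -m handwheel '[[0,0,0,0,4.2],[0,0,0,0,5.5],[0,0,0,0,7],[0,0,0,0,8],[0,0,0,0,8]]'
python3 -m handwheel '[[0,0,1,0,8],[0,0,4,0,8],[0,0,8,0,8],[0,-3,12,0,8],[-0.5,-7,12,0,8]]'
```

```text
t: 3.52
tool_pos: [0.5275, 0.1566, 0.034]
orientation: [1.955, 2.453, 0.002]
wrist_force: [1.4, -5.7, 6.8]
finger_gap: 0.0438
t: 3.93
tool_pos: [0.5227, 0.1781, 0.034]
orientation: [1.953, 2.456, 0.003]
wrist_force: [0.9, -2.6, 6.6]
finger_gap: 0.0439
t: 4.35
tool_pos: [0.5204, 0.1792, 0.0323]
orientation: [-1.954, -2.459, -0.0]
wrist_force: [-0.2, -0.2, -0.4]
finger_gap: 0.08
t: 4.77
tool_pos: [0.5203, 0.118, 0.1572]
orientation: [1.941, 2.463, 0.017]
wrist_force: [1.0, -0.5, 0.1]
finger_gap: 0.0802
```

```bash
python3 -m handwheel '[[-0.8,-3.8,0,-6,8],[-1.6,-7.6,0,-12,8],[-2.4,-11.4,0,-18,8],[-3.2,-15.2,0,-24,8],[-4,-18.4,0,-26,8]]'
python3 - <<'E'
from h import *
for n in("top","side"):
    p,d=r.read_camera(n); np.savez(f"pics/{n}2.npz",p=p,d=d)
    cv2.imwrite(f"pics/{n}2.png",p[...,::-1])
    for h in(42,52,72,82): tops(n,p,d,h/1000-.0045,h/1000+.0045,100,(.47,.62,-.02,.3))
print(r.get_state()["tool_pos"],r.get_state()["orientation"])
E
```

```text
t: 5.18
tool_pos: [0.4754, -0.0736, 0.1526]
orientation: [2.463, 1.948, 0.001]
wrist_force: [0.6, -0.2, 0.7]
finger_gap: 0.0802
top h0.042 pix [212. 199.] n 323 c [547.1  76.2] size [44.8 33.4] ang 13.4 rgb [202. 202. 198.]
top h0.053 pix [196. 204.] n 344 c [537.6 106.9] size [44.6 32.2] ang 12.8 rgb [205. 205. 201.]
top h0.072 pix [159. 211.] n 382 c [519.8 177.7] size [46.4 36.2] ang 12.8 rgb [193. 193. 189.]
top h0.082 pix [142. 214.] n 376 c [512.1 206.6] size [44.8 32.6] ang 13.2 rgb [201. 201. 196.]
side h0.042 pix [249. 174.] n 357 c [546.7  76.2] size [48.6 37.2] ang 10.6 rgb [188. 189. 185.]
side h0.073 pix [212. 133.] n 113 c [528.9 182. ] size [30.1 26.2] ang 6.5 rgb [191. 191. 189.]
side h0.082 pix [200. 127.] n 271 c [512.8 205.6] size [45.2 33.3] ang 11.0 rgb [193. 193. 190.]
[ 0.47433767 -0.07745442  0.15276564] [ 2.46639508  1.94157242 -0.00271445]
```

View pics/top2.png

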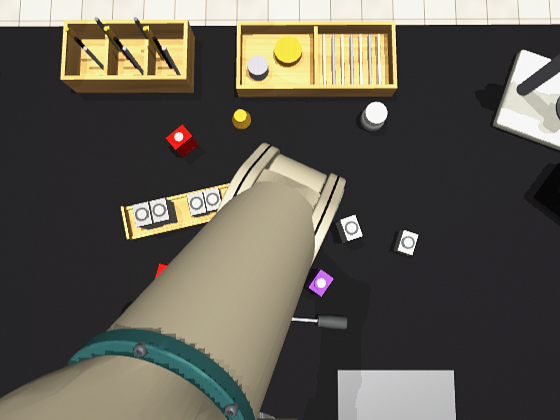

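View pics/side2.png

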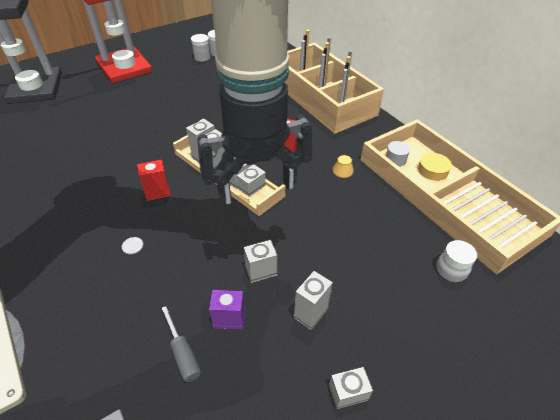

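The top view shows the gap is open: blocks at (142,214) and (159,211) on one side, (196,203) and (213,199) on the other. The gap is about 41 mm, centred at (0.529, 0.142). Next I grasp block_c.

```bash
python3 -m handwheel '[[-1.1,-1.95,0,0.6,8],[-1.1,-1.95,-2,0.6,8],[-1.1,-1.95,-5,0.6,8],[-1.1,-1.95,-7,0.6,8],[-1.1,-1.95,-7,0.6,8]]'
python3 - <<'E'
from h import *
s=r.get_state(); print(s["tool_pos"],s["orientation"])
n="side"; p,d=r.read_camera(n); cv2.imwrite("pics/side3.png",cv2.resize(p[150:350,150:400],None,fx=3,fy=3)[...,::-1])
E
```

```text
t: 5.7
tool_pos: [0.463, -0.0893, 0.0793]
orientation: [-2.443, -1.967, 0.005]
wrist_force: [-0.7, 0.4, 0.9]
finger_gap: 0.0803
[ 0.46301939 -0.0892594   0.07934623] [-2.44297957 -1.967311    0.00487502]
```

View pics/side3.png

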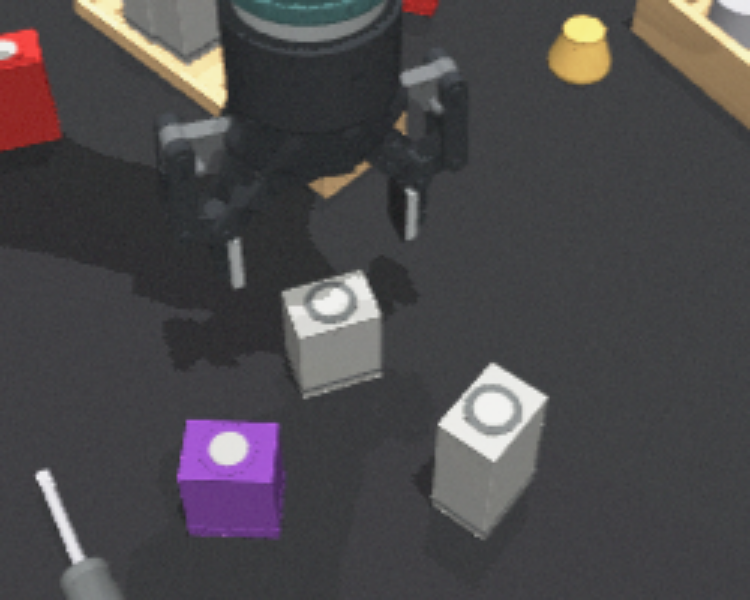

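```bash
python3 -m handwheel '[[0,-0.2,0,0,8],[0,-0.2,0,0,8],[0,-0.2,0,0,8],[0,-0.2,0,0,8],[0,-0.2,0,0,8]]'
python3 - <<'E'
from h import *
s=r.get_state(); print(s["tool_pos"],s["orientation"])
E
```

```text
t: 6.17
tool_pos: [0.4656, -0.0924, 0.0825]
orientation: [2.447, 1.969, 0.002]
wrist_force: [0.1, 0.0, 0.8]
finger_gap: 0.0802
[ 0.46555086 -0.09244099  0.08247535] [2.44668625e+00 1.96911529e+00 1.70652096e-03]
```

```bash
python3 -m handwheel '[[-0.2,-0.45,0,0,8],[-0.2,-0.45,-2,0,8],[-0.2,-0.45,-4,0,8],[-0.2,-0.45,-5.7,0,8],[-0.2,-0.45,-6.2,0,8]]'
python3 -m handwheel '[[0,0,0,0,8],[0,0,0,0,6.5],[0,0,0,0,5.2],[0,0,0,0,4.2],[0,0,0,0,4.2]]' 40
```

```text
t: 6.58
tool_pos: [0.4618, -0.0972, 0.0181]
orientation: [-2.446, -1.967, 0.003]
wrist_force: [-0.8, -1.0, -0.4]
finger_gap: 0.0801
t: 7.0
tool_pos: [0.4637, -0.0972, 0.0208]
orientation: [2.447, 1.969, 0.002]
wrist_force: [-0.8, 0.1, 4.5]
finger_gap: 0.0436
```

```bash
python3 -m handwheel '[[0,0,0.5,0,4.2],[0,0,2,0,4.2],[0,0,5,0,4.2],[0,0,8.5,0,4.2],[0,0,12,0,4.2]]'
python3 -m handwheel '[[0.6,2,0,3,4.2],[1.5,5.5,0,9,4.2],[2.4,9,0,15,4.2],[3.3,12.5,0,20,4.2],[4.2,16,0,25.4,4.2]]'
python3 -m handwheel '[[0.9,3.4,0,0,4.2],[1.7,6,0,0,4.2],[2.3,7.9,0,0,4.2],[2.3,7.9,0,0,4.2],[2.3,7.9,0,0,4.2]]'
python3 - <<'E'
from h import *
s=r.get_state(); print(s["tool_pos"],s["orientation"])
for n in("top","side"):
    p,d=r.read_camera(n); np.savez(f"pics/{n}4.npz",p=p,d=d)
    cv2.imwrite(f"pics/{n}4.png",cv2.resize(p[60:260,100:350] if n=="side" else p[150:260,80:260],None,fx=3,fy=3)[...,::-1])
E
```

```text
t: 7.42
tool_pos: [0.4621, -0.0968, 0.1411]
orientation: [-2.447, -1.968, 0.002]
wrist_force: [1.5, 0.5, -1.7]
finger_gap: 0.0434
t: 7.83
tool_pos: [0.5049, 0.0647, 0.1404]
orientation: [1.949, 2.463, 0.0]
wrist_force: [0.2, -0.1, -1.0]
finger_gap: 0.0433
t: 8.25
tool_pos: [0.5276, 0.1433, 0.1398]
orientation: [-1.951, -2.462, 0.0]
wrist_force: [0.1, -0.8, -1.2]
finger_gap: 0.0436
[0.52760503 0.14333607 0.13979665] [-1.95082303e+00 -2.46213894e+00  2.39825393e-04]
```

View pics/side4.png

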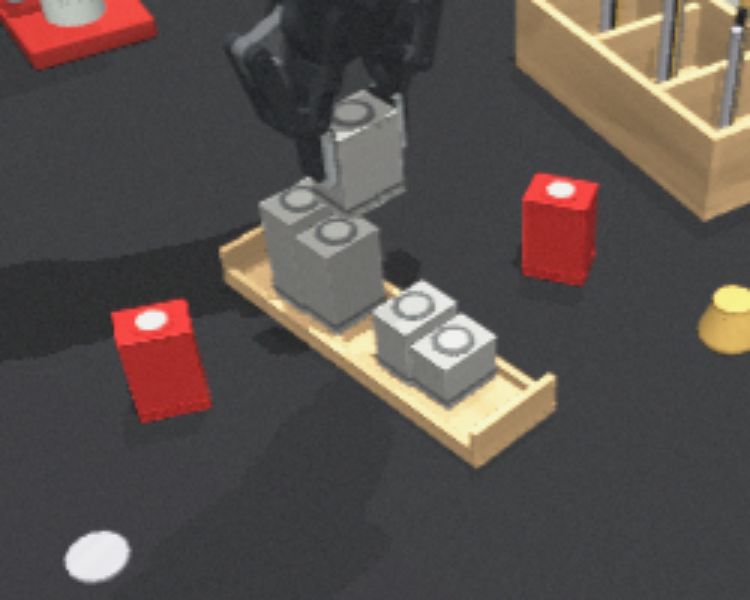

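View pics/top4.png

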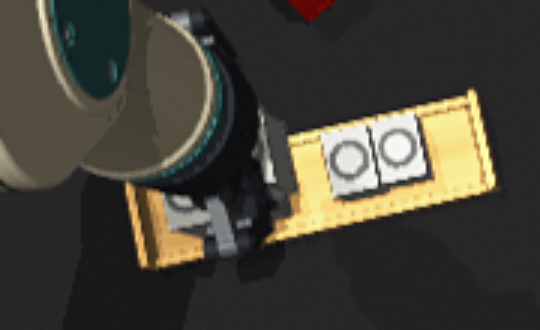

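```bash
python3 - <<'E'
from h import *
f=np.load("pics/side4.npz"); p=f["p"].astype(int); P=cloud("side",f["d"])
T=np.array([.5288,.1398]); u=np.array([-.225,.974]); v=np.array([.974,.225])
s=(P[...,:2]-T)@u*1000; w=(P[...,:2]-T)@v*1000; z=P[...,2]*1000
grey=(abs(p[...,0]-p[...,2])<20)&(p.mean(-1)>85)
def rep(m,l):
    print(l,m.sum(),"s med",np.percentile(s[m],[5,50,95]).round(1),"w",np.percentile(w[m],[1,50,99]).round(1),"z",np.percentile(z[m],[1,99]).round(1))
    A=np.c_[w[m],z[m],np.ones(m.sum())]; print("  slope s/w,s/z",np.linalg.lstsq(A,s[m],rcond=None)[0].round(3))
rep(grey&(abs(w)<15)&(z>128)&(z<168)&(s>-30)&(s<10),"held -y face")
rep(grey&(abs(w)<15)&(z>30)&(z<64)&(s>10)&(s<35),"tall -y face")
m=grey&(abs(w)<30)&(z>48)&(z<56)&(s<0)&(s>-70); rep(m,"small top")
print(np.percentile(s[m],[.5,99.5]))
print(r.get_state()["tool_pos"])
E
```

```text
held -y face 280 s med [-15.1 -13.7 -12.4] w [-14.4  -0.5  14.6] z [128.7 167.7]
  slope s/w,s/z [-1.2000e-02 -2.0000e-03 -1.3452e+01]
tall -y face 174 s med [19.3 20.8 22.3] w [-14.4  -0.6  14.1] z [30.5 63.2]
  slope s/w,s/z [-1.1000e-02 -5.0000e-03  2.1026e+01]
small top 299 s med [-50.1 -37.5 -21.6] w [-19.8   0.1  23.9] z [48.4 54.6]
  slope s/w,s/z [-3.10000e-02  1.94300e+00 -1.38304e+02]
[-51.35961451 -18.8341763 ]
[0.52742698 0.14071393 0.13985927]
```

```bash
python3 -m handwheel '[[0.04,-0.15,0,0,4.2],[0.04,-0.15,0,0,4.2],[0.04,-0.15,0,0,4.2],[0.04,-0.15,-1,0,4.2],[0.04,-0.15,-2.5,0,4.2]]'
python3 -m handwheel '[[0,0,-0.5,0,4.2],[0,0,-0.5,0,4.2],[0,0,-0.5,0,4.2],[0,0,-0.5,0,4.2],[0,0,-0.5,0,4.2]]'
python3 - <<'E'
from h import *
p,d=r.read_camera("side"); P=cloud("side",d);p=p.astype(int)
T=np.array([.5288,.1398]); u=np.array([-.225,.974]); v=np.array([.974,.225])
s=(P[...,:2]-T)@u*1000; w=(P[...,:2]-T)@v*1000; z=P[...,2]*1000
grey=(abs(p[...,0]-p[...,2])<20)&(p.mean(-1)>85)
for zz in((100,135),):
    m=grey&(abs(w)<15)&(z>zz[0])&(z<zz[1])&(s>-30)&(s<10); print("held",m.sum(),np.median(s[m]))
m=grey&(abs(w)<15)&(z>30)&(z<64)&(s>10)&(s<35); print("tall",np.median(s[m]))
m=grey&(abs(s)<30)&(z>85); print("held w",np.percentile(w[m],[1,99]),"zmin",np.percentile(z[m],1))
print(r.get_state()["tool_pos"])
E
```

```text
t: 8.77
tool_pos: [0.5296, 0.1403, 0.1152]
orientation: [1.954, 2.457, 0.004]
wrist_force: [-0.1, -0.4, -1.6]
finger_gap: 0.0435
t: 9.18
tool_pos: [0.5289, 0.1405, 0.1102]
orientation: [1.955, 2.459, 0.001]
wrist_force: [0.4, 0.3, -2.0]
finger_gap: 0.0437
held 222 -14.947926861885211
tall 20.7177072826963
held w [-63.15322853 364.66653319] zmin 91.00363925307289
[0.52888855 0.1405702  0.11022691]
```

Clearances are about 4 mm on each side, so I lower it.

```bash
python3 -m handwheel '[[0,0,-1.5,0,4.2],[0,0,-3.2,0,4.2],[0,0,-4.9,0,4.2],[0,0,-6.4,0,4.2],[0,0,-7.4,0,4.2]]'
python3 -m handwheel '[[0,0,-0.3,0,4.2],[0,0,-0.5,0,4.2],[0,0,-0.7,0,4.2],[0,0,-0.7,0,4.2],[0,0,-0.7,0,4.2]]'
```

```text
t: 9.65
tool_pos: [0.5282, 0.1405, 0.0348]
orientation: [-1.954, -2.459, 0.001]
wrist_force: [-1.1, -0.2, -2.0]
finger_gap: 0.0436
t: 10.07
tool_pos: [0.5289, 0.1406, 0.0293]
orientation: [1.954, 2.459, 0.001]
wrist_force: [1.0, -0.2, -1.2]
finger_gap: 0.0438
```

```bash
python3 -m handwheel '[[0,0,-0.05,0,4.2],[0,0,-0.1,0,4.2],[0,0,-0.15,0,4.2],[0,0,-0.2,0,4.2],[0,0,-0.2,0,4.2]]'
python3 -m handwheel '[[0,0,-0.03,0,4.2],[0,0,-0.06,0,4.2],[0,0,-0.1,0,4.2],[0,0,-0.1,0,4.2],[0,0,-0.1,0,4.2]]'
```

```text
t: 10.48
tool_pos: [0.5285, 0.1405, 0.0268]
orientation: [1.955, 2.459, 0.0]
wrist_force: [-0.7, 1.0, -0.4]
finger_gap: 0.0435
t: 10.9
tool_pos: [0.5286, 0.1405, 0.0268]
orientation: [-1.955, -2.459, -0.001]
wrist_force: [-2.4, -0.8, 9.9]
finger_gap: 0.0439
```

Contact is felt: the force has gone from −2 to +10 N at the expected height. Time to release and retreat.

```bash
python3 -m handwheel '[[0,0,0,0,4.6],[0,0,0,0,5.5],[0,0,0,0,7],[0,0,0,0,8],[0,0,0,0,8]]' 20
python3 -m handwheel '[[0,0,1,0,8],[0,0,3,0,8],[0,0,6,0,8],[0,0,10,0,8],[0,0,13.5,0,8]]'
python3 -m handwheel '[[0,4,0,0,8],[0,8,0,0,8],[0,12,0,0,8],[-1,16,0,0,8],[-2,19,0,0,8]]'
python3 -m handwheel '[[-1,3.5,0,0,8],[-2,7,0,0,8],[-3,10,0,0,8],[-3,10,0,0,8],[-3,10,0,0,8]]'
python3 - <<'E'
from h import *
for n in("top","side"):
    p,d=r.read_camera(n)
    cv2.imwrite(f"pics/{n}5.png",cv2.resize(p[90:240,140:340] if n=="side" else p[150:260,80:260],None,fx=4,fy=4)[...,::-1])
    for h in(42,52,62,72,82): tops(n,p,d,h/1000-.0045,h/1000+.0045,100,(.47,.62,-.02,.26))
print(r.get_state()["tool_pos"],r.get_state()["t"],r.get_state()["wrist_force"])
E
```

```text
t: 11.32
tool_pos: [0.5284, 0.1404, 0.0256]
orientation: [-1.955, -2.459, 0.0]
wrist_force: [-0.3, 0.7, -0.9]
finger_gap: 0.08
t: 11.73
tool_pos: [0.5282, 0.1402, 0.1629]
orientation: [-1.955, -2.459, 0.0]
wrist_force: [0.6, 0.2, 0.7]
finger_gap: 0.08
t: 12.15
tool_pos: [0.5078, 0.3346, 0.1615]
orientation: [-1.952, -2.461, -0.004]
wrist_force: [-0.3, 0.2, -0.4]
finger_gap: 0.0798
t: 12.57
tool_pos: [0.4765, 0.4331, 0.1609]
orientation: [-1.948, -2.463, -0.0]
wrist_force: [0.3, -1.0, -0.2]
finger_gap: 0.0797
top h0.042 pix [212. 199.] n 345 c [547.5  76.4] size [44.4 32.9] ang 13.1 rgb [203. 203. 199.]
top h0.052 pix [196. 204.] n 343 c [537.4 107.3] size [44.2 32.9] ang 12.3 rgb [205. 205. 201.]
top h0.062 pix [178. 208.] n 351 c [526.7 140.5] size [44.2 32.1] ang 13.3 rgb [204. 204. 200.]
top h0.072 pix [159. 211.] n 381 c [521.  176.4] size [44.6 33.4] ang 13.7 rgb [196. 195. 191.]
top h0.082 pix [142. 214.] n 374 c [512.1 206.7] size [44.5 32.9] ang 12.4 rgb [201. 200. 196.]
side h0.042 pix [244. 173.] n 450 c [537.9 108.6] size [ 47.  107.1] ang 17.0 rgb [173. 173. 170.]
side h0.052 pix [229. 160.] n 479 c [522.1 154.7] size [ 47.1 137.8] ang 18.7 rgb [168. 169. 166.]
side h0.062 pix [218. 149.] n 436 c [521.  173.3] size [ 46.5 102.2] ang 12.1 rgb [171. 171. 168.]
side h0.072 pix [209. 137.] n 359 c [516.9 190. ] size [46.3 66.5] ang 18.3 rgb [177. 177. 174.]
side h0.082 pix [200. 127.] n 272 c [512.6 205.5] size [45.  35.1] ang 14.4 rgb [191. 192. 189.]
[0.4788422  0.42927928 0.16107368] 12.6667 [ 0.87135788 -0.27810068 -1.04301161]
```

View pics/side5.png

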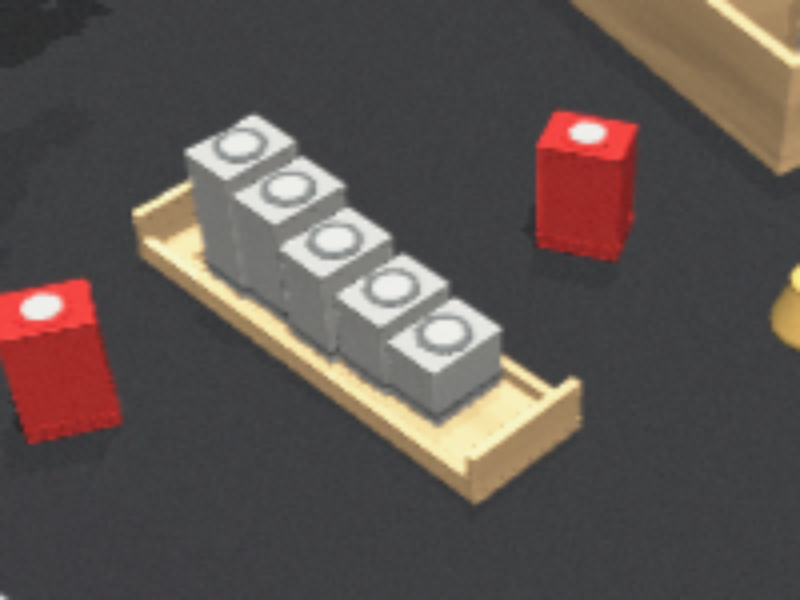

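View pics/top5.png

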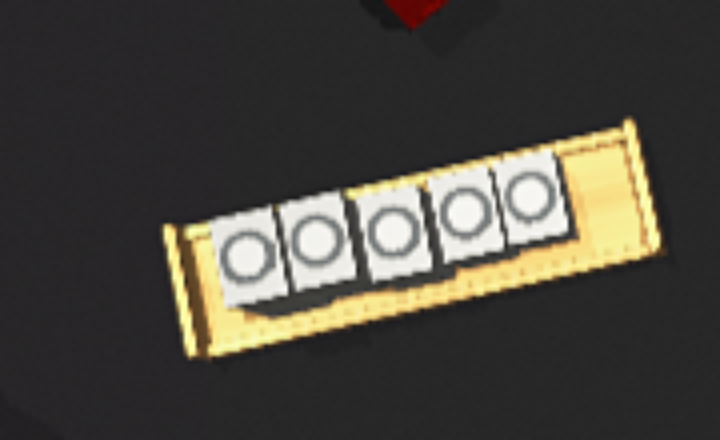

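Both views show five upright blocks in order of height. block_c's top is at pixel (178,208) in the top view, 62 mm up and at 13.3° against the tray's 13°. Its neighbours are at (159,211) and (196,204), and the arm is clear, so I'm handing in.

```bash
python3 -c "
from rig import r
print(r.job_done())"
```

```text
the job is handed in; nothing more can be done
None
```

The 56 mm block now stands in its place between the 46 and 66 mm blocks, and the job is handed in.

**What I did:** I gripped the 66 mm block across the tray and slid it about 40 mm towards +y, which pushed the 76 mm block ahead of it. I then picked up the grey 56 mm block from the bench and lowered it into the gap. I let go only once it touched the tray floor (the wrist read about 10 N), then moved the arm clear. The job took about 12.7 s of the 48 s.

**Last checks:**
- **Block placed:** its top is 62 mm above the bench, which fits a 56 mm block on the 6 mm floor. It is turned 13.3° against the tray's 13°, with about 3–4 mm free on each side.
- **The row:** all five blocks stand upright in order of height, in both camera views.
- **Look-alikes:** I never touched the red and purple ones.
- **Forces:** the wrist readings stayed at about 10 N or below.

One thing disagreed along the way. Before the grasp, the arm stood about 5 mm from where I meant it to be, probably because a row asked for too long a step. I corrected it from the measured position. No check failed at the end.

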